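Brush out the empty cup in the propagator and leave it to air

TASK

In the box with the hinged cover stand two leaning paper cups; clean the empty one. Swing the cover fully upright (or a little past), take the bottle brush from its leaning holder, run it down to the bottom of the empty cup, up to the rim and down to the bottom again, and stand it back in its holder, bristles down. Then fold the cover down to half way, 45 degrees above closed, and leave it there to air; leave the other things on the table where they are.

Things in the scene. Friction and masses are not known exactly. Their poses are not given: they have to be found in the camera images.
- box: White open-topped box 200 (x) x 210 (y) x 140 mm high, walls 6 mm, fixed to the table but turned up to 0.25 rad. Origin: centre of its underside; z up, x points from its front wall to its back wall (the hinge side), away from the robot.
- cover (a joint): Angle of the box's cover, a stiff grey panel 208 x 218 x 8 mm hinged along the top of the box's back wall: 0 = lying closed on the box, 1.57 = standing upright, limit 1.92. The hinge is stiff (about 0.6 N m) and stays where it is left.
- cover_hinge (a point): Middle of the cover's hinge line, on the box's back top edge: 100 mm behind the box's origin along the box's x and 141 mm above the table. The hinge line runs along the box's y.
- cover_handle (a point): Middle of the cover's handle, a round aluminium bar 10 mm thick and 100 mm long parallel to the hinge, on two end posts 40 mm above the cover's outer face. With the cover closed it lies 178 mm in front of the hinge line and 48 mm above it. The cover's free edge is 29 mm beyond it. Axes turn with the cover (the box's when closed).
- cup_bottom (a point): Centre of the inner floor of the empty cup, a beige paper cup fixed in the box: 95 mm long, inside radius 23 mm at the bottom and 31 mm at the mouth, wall 3 mm. It leans 30 degrees from vertical, mouth towards the box's front. The empty cup may be the left or the right of the two. Axes as the box.
- cup_mouth (a point): Centre of the empty cup's mouth, 90 mm from cup_bottom along the cup's axis (so cup_bottom to cup_mouth is the axis). The mouth lies below the box's rim.
- planted_cup: The other cup in the box, the same shape and lean but filled with soil and short twigs; fixed. Origin: centre of its underside.
- holder: Grey brush holder fixed to the table, left or right of the box: a square sleeve, inside 44 x 44 mm and 81 mm deep, leaning 30 degrees from vertical with its mouth towards the robot (the holder's -x), on a base plate 150 x 80 x 10 mm. Origin: centre of the base's underside, z up; mouth direction in the holder's frame (-0.5, 0, 0.866).
- holder_floor (a point): Centre of the sleeve's inner floor; the sleeve's mouth is 81 mm from it along the leaning axis. Axes as the holder.
- brush: Loose bottle brush 195 mm long, 0.07 kg, standing in the holder and leaning with it. Origin: centre of the bristle end; z runs along it towards the handle end. White bristle head 30 mm diameter from 0 to 65 mm, 8 mm wire stem to 110 mm, round wooden handle 20 mm diameter from 110 to 195 mm.
- brush_tip (a point): Centre of the brush's bristle end (the brush's origin); axes as the brush.
- brush_grip (a point): Point on the brush's axis in the handle, 165 mm from the bristle end and 30 mm below the handle's end; axes as the brush.
- clay_pot: Bystander: terracotta pot 70 mm wide, 60 mm high (100 with leaves), on the other side of the box from the holder. Origin: centre of its underside.
- cup_stack: Bystander: stack of paper cups 68 mm wide, 145 mm high. Origin: centre of its underside.
- spray_bottle: Bystander: clear bottle 66 mm wide, 170 mm high. Origin: centre of its underside.
- trowel: Bystander: flat hand trowel 250 mm long, lying on the table. Origin: centre of its underside.
- seedling: Bystander: paper cup with soil and twigs, 68 mm wide, 80 mm high (130 with twigs). Origin: centre of its underside.
- saucer: Bystander: terracotta saucer 100 mm wide, 18 mm high. Origin: centre of its underside.

How it is judged:
By the outcome, as a careful person would: the job done as asked, in the order asked, and still so for the second after the job is handed in, with the robot touching nothing.
It also fails if it takes over 72 s, if anything falls off the work surface, if the arm or the gripper's body presses on something with over 40 N, if the wrist force passes 120 N, or if a joint passes its speed limit or range.

ROBOT

A 6-joint arm with a two-finger parallel gripper is mounted at the origin on the work surface. World frame = base frame: x ahead of the robot, y to its left, z up, the work surface at z = 0. Lengths are in mm, angles in rad, forces in N, time in s.
With the tool pointing down it reaches from about 275 to 875 mm from the base axis. Payload 12.5 kg.
Tool frame: the origin (TCP) lies between the finger pads; the fingertips stand 25 mm ahead of it and the grasp point (between the pads) lies 6 mm ahead of it; z points along the fingers, y is the line along which they close (so a half turn about z gives the same grasp; the last joint's range is limited). The gripper opens to 85 mm and grips with 20 to 120 N. Pads are 22 mm wide; open, the fingers measure 114 mm over their backs; the gripper's body (76 mm by 85 mm) begins 54 mm behind the grasp point. The pads swing forward as they close: fully open they stand 13 mm farther back than shut.
Start: joints at [1.085, 0.351, 1.652, -0, 1.139, -0.085], TCP at [214.553, 506.41, 256.29] pointing down, gripper open.
Joint ranges: [-2.75, 2.75], [-0.79, 2.1], [0.01, 2.65], [-1.57, 4.71], [0.07, 3.14], [-2.87, 2.87]. Speed limits (rad/s): [2.22, 2.22, 2.79, 3.14, 3.14, 3.14].

INTERFACE

Orientations are given as a rotation vector (axis times angle).
In Python, from plant import robot, snapshot, camera_params, find_in, trace, place_of gives the robot as it stands. Calls block until the motion is done:
- robot.move_to(position, orientation): joint-space move of the TCP to a pose.
- robot.move_linear(position, ori=None, rate=150, until_force=None): straight line of the TCP; ori=None keeps the orientation; rate is the mean speed in mm/s. With until_force (N) it stops when the force on the tool has changed by that much, and returns True; else False.
- robot.set_joints(angles): joint-space move.
- robot.gripper_to(opening): opening from 0.0 (shut) to 1.0 (fully open); the grip force is fixed at half the most; returns when the fingers have stopped.
- robot.pause(seconds).
- robot.ik(position, orientation): joint angles nearest the present ones, or None.
- snapshot(name): name is "scene" or "top"; returns the picture (400x640x3 uint8, blue, green, red); there is no depth.
- camera_params(name): a dict with "fx", "fy", "cx", "cy" (pixels), "eye" and "orientation" of the camera in the world. Camera axes: x right, y down, z forward; pixel columns grow to the right and rows downward; lengths in mm; the calibration is good to about 2 mm. A picture is of the moment at which its call begins. camera_params takes no time and is no camera call.
A pose or a line that the arm cannot do raises robot.MotionError and nothing moves.
- robot.close_job(): hands the job in; it is judged then, once.
Trained networks look in the newest picture that a camera, given by its name, has taken for a name from the list of things; names that differ only in an ending like _2 or _b are one class to them, and where a whole thing is asked for, a point or a joint stands for the part that bears it (a point fixed in the world has none). Each returns a list of dicts, best first, with "score" (0 to 1); they miss things now and then, are a little off and sometimes report something else, mostly with a low value. They report only what shows in the picture. A call takes as long as a camera call.
- find_in(camera, name): "pixel" ([row, column] in pixels, amid what is visible of it).
- trace(camera, name): "pixels" (400x640 bool, what is visible of it) and "pixel" ([row, column] in pixels, amid what is visible of it).
- place_of(camera, name): "pixel" ([row, column] in pixels: a listed point, or the origin of a listed thing).
Readings, each from a call of its own:
- robot.read_time_s(): time.
- robot.read_qpos(): joint angles.
- robot.read_joint_velocities(): joint speeds.
- robot.read_effort(): joint torques, N m.
- robot.read_eef_pos(): TCP position.
- robot.read_ee_rot(): TCP orientation.
- robot.read_ft_force(): force on the tool from outside, world axes, zero at the start.
- robot.read_torque(): the same for the moment, N m.
- robot.read_gripper_width(): opening from 0.0 (shut) to 1.0 (fully open).
- robot.read_grip_force(): force on a finger pad.
Only numpy, scipy, OpenCV 4.12 (cv2) and the standard library are available. Lean on these libraries where they do the work, as an engineer would, in place of code of your own. Each camera call takes 0.05 s, during which the arm holds its last target. There are 200 camera calls.

## Working session

There is one attempt and no reset: what is moved stays moved. The work goes in short steps, each a Python script; the robot and the scene stay as the last script left them, time stands still between calls to the robot, and variables do not carry over. Pictures are saved under pics/ and viewed, at most 10 in all, crops included, and the job is handed in when it is done.

```bash
ls; mkdir -p pics
python3 - <<'E'
from plant import *
import cv2,numpy as np
for c in("scene","top"):
    im=snapshot(c); cv2.imwrite(f"pics/{c}0.png",im)
    p=camera_params(c); print(c,p)
    for n in ["box","cover_hinge","cover_handle","cup_bottom","cup_mouth","planted_cup","holder","holder_floor","brush_tip","brush_grip","clay_pot","cup_stack","spray_bottle","trowel","seedling","saucer"]:
        print(n,[(np.round(d["pixel"],1).tolist(),round(d["score"],2)) for d in place_of(c,n)[:3]])
print(robot.read_time_s(),robot.read_ee_rot())
E
```

```text
pics
scene {'fx': 514.0454625750679, 'fy': 514.0454625750679, 'cx': 323.3153333215817, 'cy': 199.48573838498908, 'eye': array([1369.92508166, -439.95340877, 1400.80161439]), 'orientation': array([-2.20018716, -1.34160444,  0.4169936 ])}
box [([216.0, 316.1], 0.69)]
cover_hinge [([219.5, 329.0], 0.58), ([148.0, 416.9], 0.36)]
cover_handle [([157.7, 305.9], 0.69)]
cup_bottom []
cup_mouth []
planted_cup []
holder [([232.0, 231.8], 0.61)]
holder_floor [([243.4, 233.2], 0.76)]
brush_tip []
brush_grip [([192.4, 210.6], 0.7), ([216.5, 329.0], 0.22)]
clay_pot [([166.0, 391.2], 0.89)]
cup_stack [([301.9, 195.9], 0.92)]
spray_bottle [([197.8, 455.6], 0.7)]
trowel [([145.0, 418.6], 0.67)]
seedling [([214.2, 317.5], 0.72), ([200.4, 456.1], 0.69), ([248.5, 365.3], 0.62)]
saucer [([225.6, 171.3], 0.82)]
top {'fx': 411.10030876809884, 'fy': 411.10030876809884, 'cx': 325.04898745969786, 'cy': 198.20775969201634, 'eye': array([ 422.09080092,   14.40856516, 1283.14593867]), 'orientation': array([-2.18180673,  2.17220567, -0.13155669])}
box []
cover_hinge [([162.7, 338.6], 0.71)]
cover_handle [([224.5, 331.7], 0.97)]
cup_bottom []
cup_mouth []
planted_cup []
holder [([221.6, 413.6], 0.57), ([259.9, 474.1], 0.33)]
holder_floor [([213.5, 418.5], 0.6), ([235.6, 177.2], 0.38)]
brush_tip []
brush_grip [([242.7, 437.2], 0.71)]
clay_pot [([224.2, 227.6], 0.91)]
cup_stack [([173.2, 470.5], 0.7)]
spray_bottle [([151.6, 189.4], 0.77)]
trowel [([236.0, 175.7], 0.89)]
seedling [([138.3, 297.2], 0.72), ([171.9, 470.8], 0.32), ([233.7, 175.3], 0.27)]
saucer [([260.0, 472.5], 0.67)]
1.7 [ 6.25341667e-01  3.07872230e+00 -1.95005903e-05]
```

View pics/scene0.png

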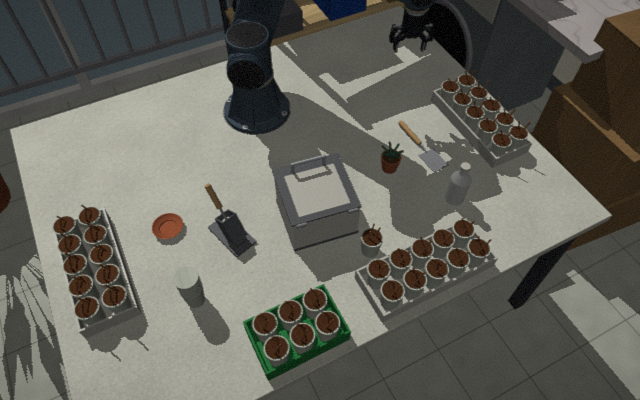

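View pics/top0.png

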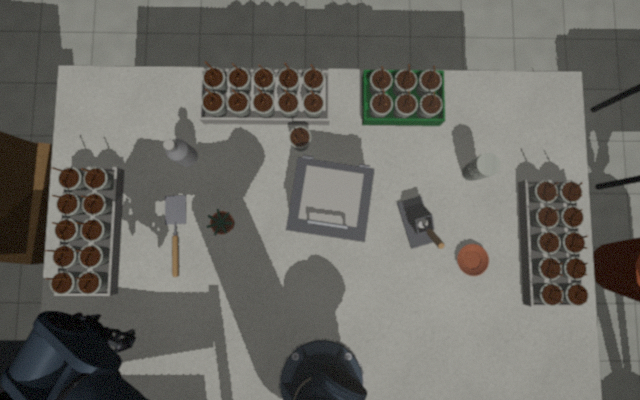

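Both views show the closed cover amid the table: its top-view corners are about (row 157,col 303), (166,374), (241,364) and (231,287). The holder and brush stand right of the box, at about (220,420), with the handle end at (245,440). Next I'll take zoomed crops and triangulate.

```bash
cat > h.py <<'E'
from plant import *
import cv2,numpy as np
from scipy.spatial.transform import Rotation as R
from scipy.optimize import least_squares
P={c:camera_params(c) for c in("scene","top")}
def proj(c,X):
    p=P[c]; X=np.atleast_2d(X)
    q=(X-p["eye"])@R.from_rotvec(p["orientation"]).as_matrix()
    return np.c_[p["fy"]*q[:,1]/q[:,2]+p["cy"],p["fx"]*q[:,0]/q[:,2]+p["cx"]] # row,col
def ray(c,px):
    p=P[c]; d=R.from_rotvec(p["orientation"]).apply([(px[1]-p["cx"])/p["fx"],(px[0]-p["cy"])/p["fy"],1]); return p["eye"],d
def onz(c,px,z):
    e,d=ray(c,px); return e+d*(z-e[2])/d[2]
def tri(a,b):
    f=lambda X:np.r_[(proj("scene",X)-a).ravel(),(proj("top",X)-b).ravel()]
    s=least_squares(f,onz("top",b,100)); return s.x,np.abs(s.fun).max()
E
python3 - <<'E'
from h import *
N=["cover_hinge","cover_handle","holder","holder_floor","brush_grip","clay_pot","cup_stack","spray_bottle","seedling","saucer","trowel"]
pt={"cover_hinge":[148,416.9]}
S={}
for c in P: snapshot(c); S[c]={n:place_of(c,n) for n in N}
for n in N:
    if S["scene"][n] and S["top"][n]:
        x,r=tri(S["scene"][n][0]["pixel"],S["top"][n][0]["pixel"]); print(n,x.round(),round(r,1))
for px in [(157,303),(166,374),(241,364),(231,287)]: print(onz("top",px,149).round())
a=cv2.imread("pics/top0.png");b=cv2.imread("pics/scene0.png")
z=lambda im,r,c:cv2.resize(im[r:r+75,c:c+100],(400,300),interpolation=cv2.INTER_CUBIC)
g=np.vstack([np.hstack([z(a,150,280)*0+cv2.resize(a[140:260,270:430],(400,300),interpolation=cv2.INTER_CUBIC),z(a,180,375)]),np.hstack([cv2.resize(b[140:260,245:405],(400,300),interpolation=cv2.INTER_CUBIC),z(b,180,180)])])
cv2.imwrite("pics/z1.png",np.clip(g.astype(float)*1.5,0,255))
E
```

```text
cover_hinge [645. -28. 140.] 0.5
cover_handle [470. -17. 203.] 0.4
holder [ 483. -289.   -1.] 0.2
holder_floor [ 501. -291.    3.] 1.2
brush_grip [ 421. -312.  158.] 0.8
clay_pot [471. 303.  -6.] 4.8
cup_stack [ 650. -474.   -2.] 1.5
spray_bottle [688. 412.  13.] 0.6
seedling [730.  79.   6.] 3.7
saucer [ 358. -465.  -16.] 1.3
trowel [437. 445.  17.] 0.9
[655.  56. 149.]
[ 631. -143.  149.]
[ 421. -113.  149.]
[448.  98. 149.][ WARN:0@7.664] global loadsave.cpp:1063 imwrite_ Unsupported depth image for selected encoder is fallbacked to CV_8U.
```

View pics/z1.png

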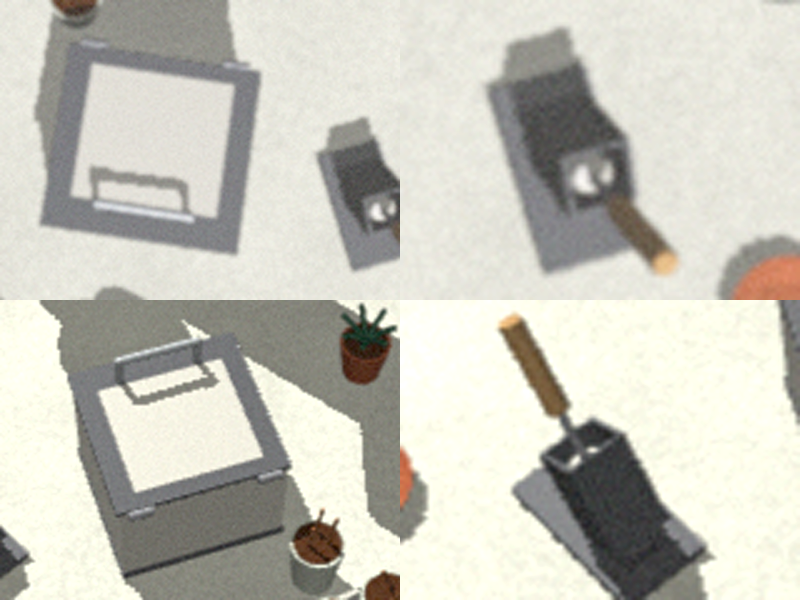

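The crops show the cover's corners, the handle bar, the base-plate corners and the ends of the brush handle clearly. I'll fit rigid models to them.

Run:
```python
from h import *
def fit(obs,x0):
    def pts(v): 
        c,s=np.cos(v[2]),np.sin(v[2]); return lambda l:np.array([v[0]+c*l[0]-s*l[1],v[1]+s*l[0]+c*l[1],l[2]])
    f=lambda v:np.concatenate([(proj(c,pts(v)(l))-px).ravel() for c,l,px in obs])
    s=least_squares(f,x0,loss="soft_l1",x_scale=[100,100,.1]); print(s.x.round(3)); print(f(s.x).reshape(-1,2).round(1).tolist()); return s.x
box=fit([("top",(101,109,149),(157.2,300)),("top",(101,-109,149),(168.4,374)),("top",(-107,-109,149),(241.2,364.8)),("top",(-107,109,149),(230,286.4)),
 ("scene",(-107,109,149),(154,339)),("scene",(-107,-109,149),(170,273)),("scene",(101,-109,149),(226.4,293.8)),("scene",(101,109,149),(206.8,361)),
 ("top",(-78,0,189),(224.5,331.7)),("scene",(-78,0,189),(157.7,305.9))],[545,-25,-.1])
hol=fit([("top",(-75,40,10),(248,411.2)),("top",(75,40,10),(201.2,397)),("scene",(-75,-40,10),(227.5,208.8)),("scene",(75,40,10),(241.2,256.2)),("scene",(75,-40,10),(255,236))],[483,-289,.27])
print("hand handle",proj("top",[0,0,0])[0])
a,ra=tri((185.5,208),(245.5,440.8)); b,rb=tri((208,219.2),(230,428)); g,rg=tri((192.4,210.6),(242.7,437.2))
print(a,ra,b,rb,g,rg,np.linalg.norm(a-b)); d=(a-b)/np.linalg.norm(a-b); print(d, "tip",a-195*d,"yaw",np.arctan2(-d[1],-d[0]))
```

```text
[ 5.40746e+02 -2.25270e+01 -1.45000e-01]
[[-0.8, -2.1], [-0.4, 0.8], [0.7, -0.2], [0.1, -0.2], [1.0, -1.7], [2.2, -1.7], [-0.6, -2.9], [-1.0, 0.3], [0.5, -4.4], [4.4, 1.5]]
[ 4.83847e+02 -2.91796e+02  2.81000e-01]
[[-0.1, -0.2], [0.2, -0.1], [-1.1, -1.6], [-0.0, 0.3], [1.5, 0.3]]
hand handle [382.10515487 321.61407352]
[ 410.67436843 -312.27660686  189.6952872 ] 0.3311582746116528 [ 452.17431708 -301.01313687  118.2820677 ] 0.8700919184195754 [ 417.74340246 -310.994536    163.0038207 ] 0.14429814695117216 83.36041875044958
[-0.49783757 -0.13511772  0.85668019] tip [ 507.7526954  -285.92865082   22.64264985] yaw 0.26502486537328707
```

Run:
```python
from h import *
# local cover points (rel. hinge: x,z) closed
obs=[("top",(1,109,8),(157.2,300)),("top",(1,-109,8),(168.4,374)),("top",(-207,-109,8),(241.2,364.8)),("top",(-207,109,8),(230,286.4)),
("scene",(-207,109,8),(154,339)),("scene",(-207,-109,8),(170,273)),("scene",(1,-109,8),(226.4,293.8)),("scene",(1,109,8),(206.8,361)),
("top",(-178,50,48),(222,308)),("top",(-178,-50,48),(226.8,346.8)),("scene",(-178,-50,48),(163.2,291.8)),("scene",(-178,50,48),(157.2,325)),
("scene",(0,-105,-141),(250.8,295.8)),("scene",(0,105,-141),(231.2,358.2))]
def f(v,free):
    th=v[3] if free else 0;o=[]
    for c,l,px in obs:
        t=th if l[2]>0 else 0
        x=100+l[0]*np.cos(t)+l[2]*np.sin(t); z=141-l[0]*np.sin(t)+l[2]*np.cos(t)
        cy,s=np.cos(v[2]),np.sin(v[2]); o.append((proj(c,[v[0]+cy*x-s*l[1],v[1]+s*x+cy*l[1],z])-px).ravel())
    return np.concatenate(o)
for fr in(0,1):
    s=least_squares(f,[545,-25,-.1,0],args=(fr,),loss="soft_l1",x_scale=[100,100,.1,.1]); print(s.x.round(3),s.cost); print(f(s.x,fr).reshape(-1,2).round(1).tolist())
im=cv2.imread("pics/top0.png")
```

```text
[ 5.41148e+02 -2.02420e+01 -1.40000e-01  0.00000e+00] 14.04716471252205
[[-0.8, -3.1], [-0.7, -0.1], [0.3, -0.8], [0.2, -0.9], [0.8, -1.3], [2.2, -1.1], [-0.7, -1.9], [-1.4, 1.1], [0.1, -0.0], [0.7, -1.6], [2.9, 0.5], [0.7, -1.6], [-0.0, -0.8], [0.9, -0.7]]
[ 5.40898e+02 -2.05680e+01 -1.41000e-01  4.20000e-02] 11.259586970112373
[[-0.8, -3.0], [-0.7, 0.0], [0.3, -0.3], [-0.1, -1.0], [-0.9, -1.2], [0.5, -1.4], [-0.6, -2.0], [-1.2, 1.0], [-0.7, 0.1], [-0.0, -1.2], [1.9, 0.5], [-0.4, -1.4], [-0.0, -1.0], [0.9, -0.8]]
```

```bash
cat >> h.py <<'E'
BOX=np.array([541.,-20.4,-.14]); HOL=np.array([483.8,-291.8,.281])
def frame(y,z):
    z=np.array(z,float)/np.linalg.norm(z); y=np.array(y,float)-np.dot(y,z)*z; y/=np.linalg.norm(y)
    return R.from_matrix(np.c_[np.cross(y,z),y,z]).as_rotvec()
def bl(l,B=BOX):
    c,s=np.cos(B[2]),np.sin(B[2]); return np.array([B[0]+c*l[0]-s*l[1],B[1]+s*l[0]+c*l[1],l[2]])
def bdir(l,B=BOX): return bl(l,B)-np.r_[B[:2],0]
def bar(t): return bl([100-178*np.cos(t)+48*np.sin(t),0,141+178*np.sin(t)+48*np.cos(t)])
def down(sgn=1): return frame(sgn*bdir([1,0,0]),[0,0,-1])
E
python3 - <<'E'
from h import *
up=np.array([0,0,1])
for s in(1,-1):
    for p in [bar(0)+80*up,bar(0)+6*up,bar(.8)+6*up,bar(1.62)+6*up,bar(1.62)+90*up]:
        q=robot.ik(p,down(s)); print(s,p.round(),None if q is None else np.round(q,2))
d=np.array([-.4978,-.1351,.8567]); ax=np.array([-.5*np.cos(HOL[2]),-.5*np.sin(HOL[2]),.866])
g=np.array([417.7,-311,163.0])
for y in ([1,0,0],[-1,0,0],[0,1,0],[0,-1,0]):
    y=bdir(y,HOL)
    print("brush",[None if q is None else np.round(q,2).tolist() for q in (robot.ik(g+d*k,frame(y,-ax)) for k in(6,100,200))])
for y in ([1,0,0],[-1,0,0],[0,1,0],[0,-1,0]):
    a=bdir([-.5,0,.866])
    print("cup",[None if q is None else np.round(q,2).tolist() for q in (robot.ik(bl([20,yy,25])+a*k,frame(bdir(y),-a)) for yy in(50,-50) for k in(171,270,350))])
print(robot.read_qpos())
E
```

```text
1 [464. -10. 269.] [-0.12  0.18  1.85 -0.    1.11  0.02]
1 [464. -10. 195.] [-0.12  0.28  1.93 -0.    0.94  0.02]
1 [551. -22. 308.] [-0.12  0.31  1.58 -0.    1.25  0.02]
1 [696. -42. 322.] [-0.13  0.58  1.13 -0.    1.43  0.01]
1 [696. -42. 406.] [-0.13  0.56  0.98 -0.    1.6   0.01]
-1 [464. -10. 269.] None
-1 [464. -10. 195.] None
-1 [551. -22. 308.] None
-1 [696. -42. 322.] None
-1 [696. -42. 406.] None
brush [[-0.96, 0.36, 1.99, 0.76, 0.76, -1.8], [-1.06, 0.2, 1.97, 0.64, 0.95, -1.72], [-1.18, 0.06, 1.9, 0.57, 1.18, -1.68]]
brush [[-0.96, 0.36, 1.99, 0.76, 0.76, 1.34], [-1.06, 0.2, 1.97, 0.64, 0.95, 1.42], [-1.18, 0.06, 1.9, 0.57, 1.18, 1.46]]
brush [None, None, None]
brush [[-0.96, 0.36, 1.99, 0.76, 0.76, -0.23], [-1.06, 0.2, 1.97, 0.64, 0.95, -0.15], [-1.18, 0.06, 1.9, 0.57, 1.18, -0.11]]
cup [[0.02, 0.22, 2.2, -0.37, 0.23, 0.51], [0.05, -0.05, 2.21, -0.21, 0.47, 0.35], [0.08, -0.23, 2.18, -0.17, 0.69, 0.32], [-0.26, 0.19, 2.23, 0.29, 0.21, -0.38], [-0.28, -0.08, 2.25, 0.15, 0.46, -0.25], [-0.3, -0.28, 2.21, 0.12, 0.7, -0.23]]
cup [[0.02, 0.22, 2.2, -0.37, 0.23, -2.64], [0.05, -0.05, 2.21, -0.21, 0.47, -2.79], [0.08, -0.23, 2.18, -0.17, 0.69, -2.82], [-0.26, 0.19, 2.23, 0.29, 0.21, 2.76], None, None]
cup [[0.02, 0.22, 2.2, -0.37, 0.23, -1.07], [0.05, -0.05, 2.21, -0.21, 0.47, -1.22], [0.08, -0.23, 2.18, -0.17, 0.69, -1.25], [-0.26, 0.19, 2.23, 0.29, 0.21, -1.96], [-0.28, -0.08, 2.25, 0.15, 0.46, -1.83], [-0.3, -0.28, 2.21, 0.12, 0.7, -1.8]]
cup [[0.02, 0.22, 2.2, -0.37, 0.23, 2.08], [0.05, -0.05, 2.21, -0.21, 0.47, 1.92], [0.08, -0.23, 2.18, -0.17, 0.69, 1.89], [-0.26, 0.19, 2.23, 0.29, 0.21, 1.19], [-0.28, -0.08, 2.25, 0.15, 0.46, 1.32], [-0.3, -0.28, 2.21, 0.12, 0.7, 1.34]]
[ 1.08538465e+00  3.50721159e-01  1.65179986e+00 -6.44466083e-06
  1.13910181e+00 -8.45869504e-02]
```

Run:
```python
from h import *
up=np.array([0,0,1]); t0=robot.read_time_s()
robot.move_to(bar(0)+80*up,down()); robot.gripper_to(.6)
print(robot.read_time_s()-t0)
print(robot.move_linear(bar(0)+6*up,rate=120,until_force=15))
robot.gripper_to(0); print("w",robot.read_gripper_width(),robot.read_ft_force(),robot.read_eef_pos())
for t in np.linspace(0,1.64,13)[1:]:
    robot.move_linear(bar(t)+6*up,rate=150); print(round(t,2),robot.read_ft_force().round(1),robot.read_gripper_width())
print(robot.read_time_s())
for c in P: cv2.imwrite(f"pics/{c}1.png",snapshot(c))
a=cv2.imread("pics/top1.png");b=cv2.imread("pics/scene1.png")
cv2.imwrite("pics/z2.png",np.hstack([cv2.resize(i[100:260,250:410],(400,400),interpolation=cv2.INTER_CUBIC) for i in(a,b)]))
```

```text
2.4917000000000002
False
w 0.09224514280089505 [13.73477312 -1.58804782 -4.8144363 ] [466.33234156  -9.88422012 195.96537692]
0.14 [ 30.4  -4.  -14.8] 0.09706904879921335
0.27 [ 42.1  -6.5 -27.8] 0.09712771900821533
0.41 [ 44.2  -7.2 -38.7] 0.0970551482778818
0.55 [ 39.4  -6.4 -43.8] 0.09279309238093962
0.68 [ 30.5  -5.1 -42. ] 0.09357150107217523
0.82 [ 21.9  -5.3 -38.2] 0.09689046692112199
0.96 [ 13.3  -5.3 -32.6] 0.09481608479728594
1.09 [  7.2  -4.9 -28. ] 0.09482894462821347
1.23 [  2.7  -5.4 -25.3] 0.09202988163711107
1.37 [  0.1  -5.5 -19. ] 0.09364062041751563
1.5 [ -1.   -7.9 -15.1] 0.09451509568429517
1.64 [-3.  -7.5 -7.3] 0.08697149629656727
10.425
```

View pics/z2.png

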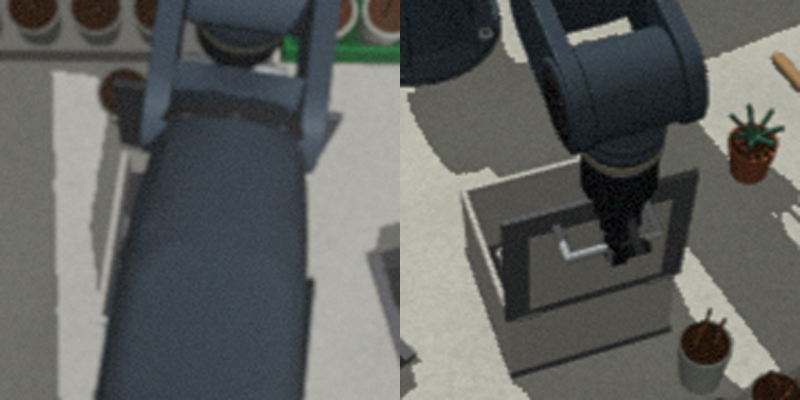

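The cover stands upright with the handle bar still gripped (scene crop about (245,600)). I'll release it, retreat and look into the box.

Run:
```python
from h import *
up=np.array([0,0,1])
robot.gripper_to(.35); print(robot.read_ft_force().round(1))
robot.move_linear(bar(1.64)+100*up,rate=200)
robot.move_linear(np.array([520,-60,425]),rate=300)
d=np.array([-.4978,-.1351,.8567]); ax=np.array([-.5*np.cos(HOL[2]),-.5*np.sin(HOL[2]),.866]); g=np.array([417.7,-311,163.0])
robot.move_to(g+d*106,frame(bdir([0,-1,0],HOL),-ax)); robot.gripper_to(.6)
for c in P:
    cv2.imwrite(f"pics/{c}2.png",snapshot(c))
    for n in ["cup_bottom","cup_mouth","planted_cup","cover_hinge","cover_handle","brush_grip"]:
        print(c,n,[(np.round(k["pixel"],1).tolist(),round(k["score"],2)) for k in place_of(c,n)[:3]])
print(robot.read_time_s())
a=cv2.imread("pics/top2.png");b=cv2.imread("pics/scene2.png")
cv2.imwrite("pics/z3.png",np.hstack([cv2.resize(a[135:255,280:400],(400,400),interpolation=cv2.INTER_CUBIC),cv2.resize(b[110:270,245:405],(400,400),interpolation=cv2.INTER_CUBIC)]))
```

```text
[ 3.  -0.3  2.9]
scene cup_bottom [([217.4, 329.1], 0.64)]
scene cup_mouth []
scene planted_cup []
scene cover_hinge [([216.9, 327.7], 0.69), ([228.1, 170.1], 0.69)]
scene cover_handle []
scene brush_grip [([195.4, 207.8], 0.71)]
top cup_bottom [([196.9, 345.2], 0.87), ([215.6, 411.8], 0.53)]
top cup_mouth [([206.3, 343.0], 0.67), ([236.7, 176.9], 0.45)]
top planted_cup [([187.4, 316.6], 0.63)]
top cover_hinge [([159.9, 336.4], 0.87)]
top cover_handle [([128.7, 343.8], 0.96)]
top brush_grip [([240.3, 436.7], 0.76), ([211.2, 414.2], 0.72)]
14.5917
```

View pics/z3.png

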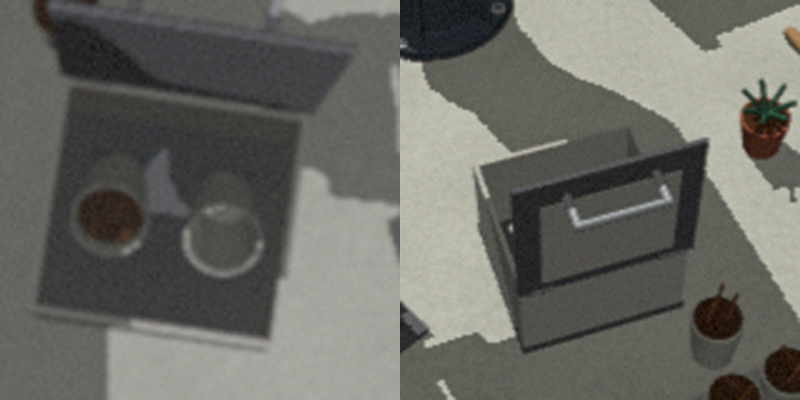

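The empty cup is the right one, with its mouth ring centred near top pixel (207,347). The planted one is the left. I'll fit the mouth position with overlays and the cover angle.

Run:
```python
from h import *
h,r=tri((194.4,333.8),(128.7,343.8)); print("handle",h.round(1),r,"model1.64",bar(1.64).round(1),"1.57",bar(1.57).round(1))
print("theta from tri",[ (t,np.linalg.norm(bar(t)-h).round(1)) for t in(1.5,1.57,1.64,1.7)])
m=onz("top",(206.8,346.7),101); b=onz("top",(196.9,345.2),23)
c,s=np.cos(BOX[2]),np.sin(BOX[2]); loc=lambda w:[(c*(w[0]-BOX[0])+s*(w[1]-BOX[1])).round(1),(-s*(w[0]-BOX[0])+c*(w[1]-BOX[1])).round(1)]
print("mouth",m,loc(m),"bottom",b,loc(b)); pp=onz("top",(187.4,316.6),19); print("planted underside",loc(pp))
im=cv2.imread("pics/top2.png"); k=5; o=np.array([155,290]); crop=cv2.resize(im[155:255,290:390],None,fx=k,fy=k,interpolation=cv2.INTER_CUBIC); crop=np.clip(crop*1.6,0,255).astype(np.uint8)
def dr(pts,col):
    q=(proj("top",np.array(pts))-o+.5)*k-.5; cv2.polylines(crop,[q[:,::-1].round().astype(int)],True,col,1)
for hx,hy in((100,105),(94,99)): dr([bl([sx*hx,sy*hy,140]) for sx,sy in((1,1),(1,-1),(-1,-1),(-1,1))],(0,255,255))
a=bdir([-.5,0,.866]);u=bdir([.866,0,.5]);v=bdir([0,1,0])
for C,rr,col in((m,31,(0,0,255)),(m,34,(0,255,0)),(m-90*a,23,(255,0,0)),(m-95*a,26,(255,0,255))): dr([C+rr*(np.cos(t)*u+np.sin(t)*v) for t in np.linspace(0,6.28,40)],col)
cv2.imwrite("pics/z4.png",crop)
```

```text
handle [689.8 -46.1 320.5] 0.49965325086674284 model1.64 [699.6 -42.8 315.3] 1.57 [687.4 -41.  319. ]
theta from tri [(1.5, np.float64(16.4)), (1.57, np.float64(5.8)), (1.64, np.float64(11.6)), (1.7, np.float64(22.1))]
mouth [519.53223978 -69.20323777 101.        ] [np.float64(-14.4), np.float64(-51.3)] bottom [556.58513047 -70.14540013  23.        ] [np.float64(22.4), np.float64(-47.1)]
planted underside [np.float64(39.3), np.float64(44.6)]
```

View pics/z4.png

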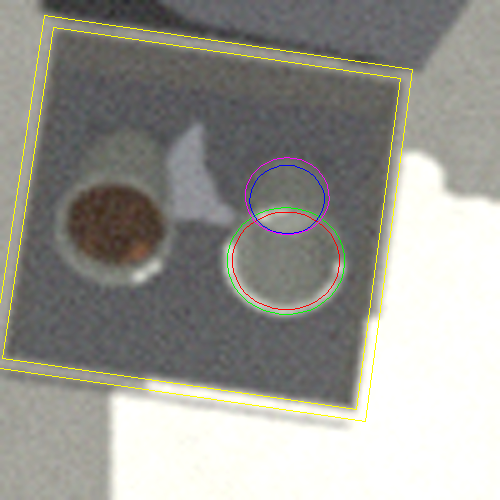

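The overlay fits the cup ring (crop about (260,286)) to within 1–2 mm. Next I'll fit the cover angle from its corners, then take the brush.

```bash
cat >> h.py <<'E'
def cov(l,t,B=BOX): # l: (x rel hinge, y, z rel hinge) closed
    return bl([100+l[0]*np.cos(t)+l[2]*np.sin(t),l[1],141-l[0]*np.sin(t)+l[2]*np.cos(t)],B)
def fitcov(obs,t0):
    f=lambda v:np.concatenate([(proj(c,cov(l,v[0],BOX+[v[1],v[2],0]))-px).ravel() for c,l,px in obs])
    g=lambda v:np.r_[f(v),v[1]/3,v[2]/3]
    s=least_squares(g,[t0,0,0],loss="soft_l1",x_scale=[.1,5,5]); print("theta",s.x.round(3),f(s.x).reshape(-1,2).round(1).tolist())
E
python3 - <<'E'
from h import *
fitcov([("scene",(-207,-109,8),(187.2,289.8)),("scene",(-207,109,8),(166,368.2)),("scene",(1,-109,8),(227.2,293)),("scene",(1,109,8),(209.2,362.2)),
("scene",(-178,0,48),(194.4,333.8)),("top",(-207,109,4),(136.5,295)),("top",(-207,-109,4),(149.1,386.5))],1.6)
d=np.array([-.4978,-.1351,.8567]); g=np.array([417.7,-311,163.0]); ax=np.array([-.5*np.cos(HOL[2]),-.5*np.sin(HOL[2]),.866])
print("hol-floor est",bl([18,0,3],HOL), "pt on axis through grip perpendicular err", )
print(robot.read_eef_pos())
im=cv2.imread("pics/top2.png"); cr=lambda i,r,c:np.clip(cv2.resize(i[r:r+80,c:c+80],None,fx=5,fy=5,interpolation=cv2.INTER_CUBIC)*1.5,0,255).astype(np.uint8)
A=cr(im,180,380); Bm=cr(cv2.imread("pics/scene2.png"),165,175)
for c,I,o in(("top",A,(180,380)),("scene",Bm,(165,175))):
    for k in(-165,-55,30):
        q=(proj(c,g+d*k)[0]-o+.5)*5; cv2.circle(I,tuple(q[::-1].round().astype(int)),3,(0,0,255),1)
    q=(proj(c,robot.read_eef_pos()+25*-ax)[0]-o+.5)*5; cv2.circle(I,tuple(q[::-1].round().astype(int)),3,(0,255,0),1)
cv2.imwrite("pics/z5.png",np.hstack([A,Bm]))
E
```

```text
theta [ 1.594 -1.152 -1.211] [[0.2, -0.3], [-0.2, 0.2], [2.0, -0.8], [-0.3, -0.0], [0.4, 0.7], [-0.3, -1.3], [0.7, 0.1]]
hol-floor est [ 501.09401484 -286.80830182    3.        ] pt on axis through grip perpendicular err
[ 364.93226639 -325.3307273   253.81534192]
```

View pics/z5.png

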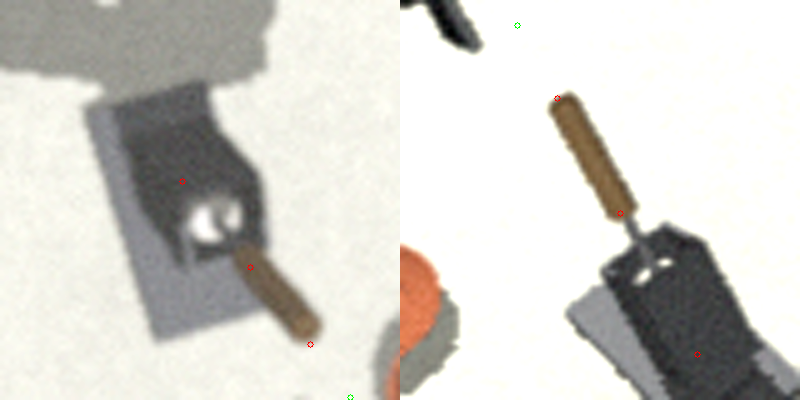

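The brush handle end sits at top pixel (245.5,441.5), matching my hand-measured axis rather than the network's grip point, so I'll use the former. Fitted cover angle is about 1.59. Grasping.

```bash
cat >> h.py <<'E'
AX=np.array([-.5*np.cos(.275),-.5*np.sin(.275),.866])
END=np.array([410.7,-312.3,189.7]); G=END-30*AX
HO=frame(bdir([0,-1,0],HOL),-AX)
E
python3 - <<'E'
from h import *
robot.move_to(G+AX*90,HO)
print(robot.move_linear(G+AX*6,rate=120,until_force=10))
robot.gripper_to(0); print("w",robot.read_gripper_width(),robot.read_ft_force().round(1),robot.read_eef_pos())
robot.move_linear(G+AX*116,rate=120); print(robot.read_ft_force().round(1))
robot.move_linear(G+AX*116+[0,0,110],rate=200)
e=robot.read_eef_pos(); z=R.from_rotvec(robot.read_ee_rot()).as_matrix()[:,2]; print("exp tip",e+171*z,robot.read_gripper_width())
pr={}
for c in P:
    cv2.imwrite(f"pics/{c}3.png",snapshot(c)); pr[c]=place_of(c,"brush_tip"); print(c,[(np.round(k["pixel"],1).tolist(),round(k["score"],2)) for k in pr[c][:3]],"exp",proj(c,e+171*z)[0].round(1))
if all(pr.values()): print(tri(pr["scene"][0]["pixel"],pr["top"][0]["pixel"]))
A=[]
for c in P:
    o=(proj(c,e+100*z)[0]-50).astype(int); I=cv2.resize(cv2.imread(f"pics/{c}3.png")[o[0]:o[0]+100,o[1]:o[1]+100],(400,400),interpolation=cv2.INTER_CUBIC); print(c,o)
    for k in(171,106,61): q=(proj(c,e+k*z)[0]-o+.5)*4; cv2.circle(I,tuple(q[::-1].round().astype(int)),3,(0,0,255),1)
    A.append(np.clip(I*1.4,0,255))
cv2.imwrite("pics/z6.png",np.hstack(A).astype(np.uint8)); print(robot.read_time_s())
E
```

```text
False
w 0.2192248350675465 [-3.5 -0.7  5.8] [ 422.20271014 -309.33776614  169.63779789]
[ 1.  -0.  -0.4]
exp tip [ 451.28070858 -300.0847879   224.63262756] 0.21833951991524778
scene [([184.5, 216.9], 0.69), ([186.7, 216.1], 0.68)] exp [186.7 214.5]
top [([232.6, 435.9], 0.8), ([213.3, 416.5], 0.43)] exp [229.7 439.5]
(array([ 443.98375745, -291.30811403,  221.07603037]), np.float64(0.18239030405118228))
scene [115 153]
top [193 401]
18.05
```

View pics/z6.png

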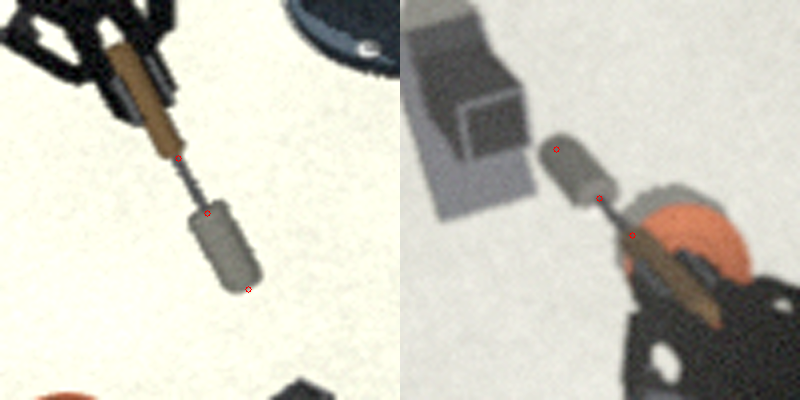

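The grasp is good: the model dots sit on the bristle head, so the tip is known to about 2 mm. Going into the cup.

```bash
cat >> h.py <<'E'
CA=bdir([-.5,0,.866]); M=np.array([519.5,-68.7,101.]); CO=frame(bdir([1,0,0]),-CA)
def tcp(s): return M+CA*(s-90+171)   # s: tip height above cup floor along axis
E
python3 - <<'E'
from h import *
qs=[robot.ik(tcp(s),CO) for s in(240,90,0)]; print([None if q is None else np.round(q,2) for q in qs])
robot.move_to(tcp(240),CO); print(robot.read_time_s(),robot.read_ft_force().round(1))
print(robot.move_linear(tcp(95),rate=150,until_force=10),robot.read_ft_force().round(1))
print(robot.move_linear(tcp(12),rate=60,until_force=8),robot.read_ft_force().round(1))
print((robot.read_eef_pos()-tcp(0))@CA)
E
```

```text
[array([-0.31, -0.38,  2.15,  0.11,  0.86, -0.22]), array([-0.27, -0.03,  2.23,  0.16,  0.43, -0.26]), array([-0.26,  0.21,  2.21,  0.29,  0.21, -0.38])]
19.125 [ 0.5 -0.3 -0.4]
False [ 0.7  0.2 -0.2]
False [-0.5  0.2 -0.3]
12.256969695119217
```

Run:
```python
from h import *
def s(): return round(float((robot.read_eef_pos()-tcp(0))@CA),1)
def dn(): print(robot.move_linear(tcp(-10),rate=25,until_force=6),s(),robot.read_ft_force().round(1),robot.read_gripper_width())
dn(); robot.pause(.2); s0=s()
print(robot.move_linear(tcp(s0+89),rate=90),s(),robot.read_ft_force().round(1))
robot.pause(.2)
robot.move_linear(tcp(s0+8),rate=90); dn(); robot.pause(.2)
print(robot.read_time_s())
```

```text
True -2.7 [-4.6  1.5  7.6] 0.21882963538290803
False 85.9 [-0.2 -0.5 -0.6]
True -2.7 [-4.6  0.6  8.2] 0.2178602008817665
25.6
```

Floor contact came along the cup axis both times at the same depth. Returning the brush.

Run:
```python
from h import *
robot.move_linear(tcp(240),rate=200)
robot.move_to(G+AX*116+[0,0,110],HO); robot.move_linear(G+AX*116,rate=200); robot.pause(.1)
print(robot.move_linear(G+AX*80,rate=100,until_force=8),robot.read_ft_force().round(1))
print(robot.move_linear(G+AX*14,rate=80,until_force=8),robot.read_ft_force().round(1))
print(robot.move_linear(G+AX*3,rate=25,until_force=6),robot.read_ft_force().round(1),((robot.read_eef_pos()-G)@AX).round(1),robot.read_time_s())
```

```text
False [ 1.2  0.2 -0.2]
False [ 1.4 -0.2 -0.5]
True [-2.3 -0.7  6.4] 6.7 30.6917
```

Run:
```python
from h import *
up=np.array([0,0,1])
robot.gripper_to(.55); robot.move_linear(G+AX*100,rate=150)
for c in P:
    cv2.imwrite(f"pics/{c}4.png",snapshot(c)); print(c,[(np.round(k["pixel"],1).tolist(),round(k["score"],2)) for n in("brush_grip","cover_handle") for k in place_of(c,n)[:2]])
robot.move_linear(G+AX*100+[0,0,160],rate=300)
robot.gripper_to(.35)
robot.move_to(bar(1.64)+100*up,down())
print(robot.move_linear(bar(1.64)+6*up,rate=120,until_force=10),robot.read_ft_force().round(1))
robot.gripper_to(0); print(robot.read_gripper_width(),robot.read_ft_force().round(1))
for t in np.linspace(1.64,.80,8)[1:]:
    robot.move_linear(bar(t)+6*up,rate=120); print(round(t,2),robot.read_ft_force().round(1),robot.read_gripper_width().round(3))
cv2.imwrite("pics/scene5.png",snapshot("scene")); cv2.imwrite("pics/top5.png",snapshot("top")); print(robot.read_time_s())
I=[cv2.resize(cv2.imread(f"pics/{f}.png")[r:r+120,c:c+120],(400,400),interpolation=cv2.INTER_CUBIC) for f,r,c in(("scene5",120,250),("scene4",150,170))]
cv2.imwrite("pics/z7.png",np.hstack(I))
```

```text
scene [([192.9, 209.6], 0.71), ([192.0, 333.9], 0.95)]
top [([239.3, 435.6], 0.55), ([126.9, 344.8], 0.83)]
False [ 0.7  0.2 -0.6]
0.09942068289673629 [-5.  -0.1 -2.9]Traceback (most recent call last):
  File "<stdin>", line 12, in <module>
AttributeError: 'float' object has no attribute 'round'
```

Run:
```python
from h import *
up=np.array([0,0,1])
for t in np.linspace(1.64,.80,8)[2:]:
    robot.move_linear(bar(t)+6*up,rate=120); print(round(t,2),robot.read_ft_force().round(1),round(robot.read_gripper_width(),3))
cv2.imwrite("pics/scene5.png",snapshot("scene")); cv2.imwrite("pics/top5.png",snapshot("top")); print(robot.read_time_s())
I=[cv2.resize(cv2.imread(f"pics/{f}.png")[r:r+120,c:c+120],(400,400),interpolation=cv2.INTER_CUBIC) for f,r,c in(("scene5",120,250),("scene4",150,170))]
cv2.imwrite("pics/z7.png",np.hstack(I))
```

```text
1.4 [-2.9  1.9  4.9] 0.097
1.28 [-3.   2.9 10.8] 0.089
1.16 [-3.9  3.7  9.6] 0.091
1.04 [-5.3  5.6  6.8] 0.095
0.92 [-5.3  5.8  5. ] 0.088
0.8 [-4.3  7.3  1.4] 0.089
38.3917
```

View pics/z7.png

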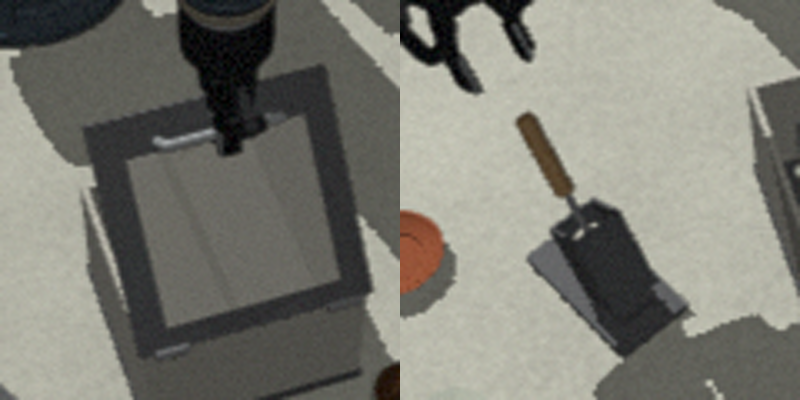

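The cover stands near half way and the brush is back in its holder (scene crop about (110–210, 520–580)). I'll release, back off and measure the angle.

Run:
```python
from h import *
up=np.array([0,0,1])
robot.gripper_to(.25); print(robot.read_ft_force().round(1))
robot.move_linear(bar(.8)+90*up,rate=150)
robot.move_to([350,200,420],down()); 
I=[]
for c,r,k in(("scene",120,250),("top",130,275)):
    im=snapshot(c); cv2.imwrite(f"pics/{c}6.png",im); I.append(cv2.resize(im[r:r+120,k:k+120],(400,400),interpolation=cv2.INTER_CUBIC)); print(c,[np.round(d["pixel"],1) for d in place_of(c,"cover_handle")[:1]])
cv2.imwrite("pics/z8.png",np.hstack(I)); print(robot.read_time_s())
obs=[("scene",(-207,-109,8),(158.2,274.8)),("scene",(-207,109,8),(139.7,347.4)),("scene",(1,-109,8),(226.9,292.7)),("scene",(1,109,8),(206.9,361.5))]
fitcov(obs,.8)
```

```text
[ 0.6  0.2 -0.5]
scene [array([156.1, 314.9])]
top [array([187.1, 338.4])]
40.7333
theta [ 0.82  -0.965 -0.632] [[-0.4, -0.1], [-0.8, 0.3], [0.8, -0.6], [0.4, 0.8]]
```

View pics/z8.png

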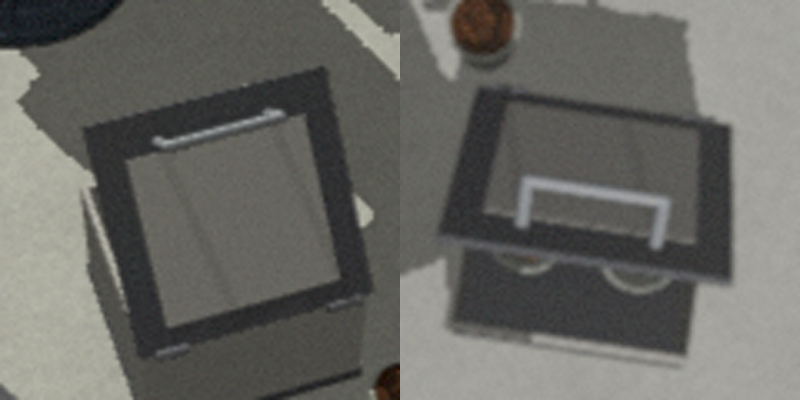

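Run:
```python
from h import *
obs=[("scene",(-207,-109,8),(158.2,274.8)),("scene",(-207,109,8),(139.7,347.4)),("scene",(1,-109,8),(226.9,292.7)),("scene",(1,109,8),(206.9,361.5)),
("top",(-207,109,8),(199,287.6)),("top",(-207,-109,8),(212.5,374)),("top",(1,109,8),(156.4,298.4)),("top",(1,-109,8),(167.5,374.6)),
("top",(-178,50,48),(184.9,312.5)),("top",(-178,-50,48),(190.9,355.1)),("scene",(-178,-50,48),(162.6,297.1)),("scene",(-178,50,48),(154.2,334))]
fitcov(obs,.8); fitcov([o for o in obs if o[0]=="top"],.8)
```

```text
theta [ 0.812 -2.579 -1.297] [[-0.8, -0.6], [-1.1, -0.4], [0.4, -1.0], [0.1, 0.3], [1.7, -1.8], [1.3, 1.4], [-0.7, -0.7], [-0.6, -0.1], [-1.0, 0.5], [-1.0, -0.9], [0.9, 2.5], [0.3, -0.3]]
theta [ 0.815 -2.969 -1.688] [[1.6, -1.6], [1.2, 1.6], [-0.6, -0.5], [-0.5, 0.1], [-1.1, 0.7], [-1.1, -0.7]]
```

```bash
python3 -c "
from plant import *
print(robot.close_job())"
```

```text
the job is handed in; nothing more can be done
None
```

The empty cup (the right one) is brushed bottom–rim–bottom, the brush is back in its holder bristles down, and the cover was left at about 0.8 rad (about 46°, target 45°); I handed the job in at about 41 s, and no verdict came back.

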